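# Lift the parts basket out of the wash pan with the lifting hook

### The arm

A 6-joint arm with a two-finger parallel gripper is mounted at the origin on the work surface. World frame = base frame: x ahead of the robot, y to its left, z up, the work surface at z = 0. Lengths are in m, angles in rad, forces in N, time in s.
With the tool pointing down it reaches from about 0.35 to 0.85 m from the base axis. Payload 8.1 kg.
Tool frame: the origin (TCP) lies midway between the tips of the shut fingers; the grasp point (between the pads) lies 19 mm behind it (robot.grip_point_offset is the distance from the TCP to the grasp point, in m); z points along the fingers, y is the line along which they close (so a half turn about z gives the same grasp; the last joint's range is limited). The gripper opens to 93 mm and grips with 3 to 60 N. Pads are 15 mm wide; open, the fingers measure 128 mm over their backs; the gripper's body (75 mm by 188 mm) begins 65 mm behind the grasp point.
Start: joints at [1.237, 0.13, 1.488, -0, 1.523, -0.085], TCP at [0.148, 0.582, 0.191] pointing down, gripper open.
Joint ranges: [-2.96, 2.96], [-0.89, 2.26], [0.02, 2.5], [-1.34, 4.48], [0, 2.73], [-2.66, 2.66]. Speed limits (rad/s): [2.39, 2.39, 2.79, 3.14, 3.14, 3.14].

### API

Orientations are given as a rotation vector (axis times angle).
In Python, from plant import robot, read_camera, job gives the robot as it stands.
- The arm moves only by the shell command python3 -m inch 'ROWS' [FORCE]. ROWS is JSON, one flat list of numbers, 5 for each row, row after row: the shift along the world's x, y, z in mm, then the turn about the world's z in degrees, then the opening in per cent of the stroke, from 0 (shut) to 100 (fully open). In form: [dx, dy, dz, yaw, hand, dx, dy, dz, yaw, hand, ...]. A call has 1 to 10 rows; each row is the pose to reach, as a shift and turn from the pose commanded when the call began; what a row does not reach only later rows make up. A row lasts 1/12 s, in which the tool goes at most 41.7 mm and 7.16 degrees, less where a joint would pass 70% of its speed; a pose out of reach is approached as far as the arm can. A call with a gripper value outside its range is refused whole. The fingers move at their own pace and stop on an object; FORCE is the grip in N (left out, the last holds). Time passes only in rows, so rows that repeat a pose let the fingers close. It gives the time, the measured TCP pose, the force, the opening and the grip force at its end, in the units of the state.
- robot.read_state(): the state, without advancing time (a new reading comes with each control period).
- read_camera(name): name is "side" or "top" or "wrist"; returns a dict with "image" (400x640x3 uint8, blue, green, red), "K" (3x3 intrinsics, pixels), "extrinsics" (4x4, takes a point from world to camera coordinates); the wrist camera has in their place "mount" (4x4, takes a point from camera to tool coordinates, whose origin is the TCP and whose axes are the flange's). Camera axes: x right, y down, z forward; pixel columns grow to the right and rows downward; lengths in m; the calibration is good to about 2 mm. A picture is of the moment at which its call begins: read the wrist's pose just before it. There is no depth.
- job.close_job(): hands the job in; it is judged then, once.
The state is a dict: "t": time; "q": joint angles; "dq": joint speeds; "joint_torque": joint torques, N m; "tool_pos": TCP position; "orientation": TCP orientation; "force": force on the tool from outside, world axes, zero at the start; "wrist_torque": the same for the moment, N m; "opening": finger opening in m; "gripper_force": force on a finger pad.
Only numpy, scipy, OpenCV 4.12 (cv2) and the standard library are available. Lean on these libraries where they do the work, as an engineer would, in place of code of your own. Each camera call takes 0.05 s, during which the arm holds its last target. There are 200 camera calls.

### The job

Take the red-handled lifting hook from the T-handle stand, catch the parts basket's bail with it at the raised kink in the middle, and lift the basket with its two gears clear above the rim of the drained wash pan. Touch the basket with the hook only, do not tip it or spill the gears, and leave the other tools and engine parts where they are. Finish while still holding it, without putting anything down: the basket hangs from the hook in your grip, level and still, over the pan.

Things in the scene. Friction and masses are not known exactly. Their poses are not given: they have to be found in the camera images.
- hook: lifting hook, 0.16 kg: red T-handle (flat-sided bar 20 mm wide along its x, 100 long along y, 24 tall, black bands at the ends) over a steel hook of 8 mm round bar. Origin at the handle's middle, z up. It hangs upright in the stand, origin 132 mm above the bench. Hook in its x-z plane: shank at x = 0 to 25 below the origin, cranked to x = -18 from 45 to 90 below; mouth opens to +x
- hook_tip (a point): centre of the hook's open tip end: x = +22, 73 mm below the handle's middle; the bar's top there is 69 below. The mouth is about 30 mm clear between tip and shank; a bar enters it over the tip
- hook_seat (a point): where the centre of an 8 mm bar rests in the rounded-V bottom of the hook: x = 0, about 98 mm below the handle's middle (the hook's lowest point is 114 below)
- basket: open steel wire basket standing in the pan, 120 mm along its x, 170 along y, 50 tall, about 0.42 kg (varies by a fifth); origin at the middle of its underside, z up. A rigid 8 mm wire bail rises at x = 0, y = -83 and +83 and runs over it along y, wire centre 112 to 116 up for |y| under 60, with a raised kink at the middle. Nothing under the bail is higher than 25 mm
- bail (a point): the middle of the bail's raised kink (10 mm long, wire centre 126 mm above the basket's underside): the place to hang it by
- gear_a: loose steel gear lying in the basket, about 52 mm in diameter, 14 thick, 0.09 kg; origin at the middle of its underside
- gear_b: loose brass gear lying in the basket, about 42 mm in diameter, 12 thick, 0.06 kg; origin at the middle of its underside
- pan: drained wash pan: fixed open blue enamelled pan, 240 mm along its x, 320 along y, walls 4 thick, inner floor 4 and rim 82 above the bench; origin on the bench under its middle
- rack: T-handle stand: fixed, grey steel, 236 mm along its x, 110 wide; origin under its middle. Two 6 mm rails along x at y = -33 and +33, tops 120 up; stations at x = -75, 0, +75 between 7 mm teeth (27 clear). Handles lie across the rails along y, shanks hang between; tools lift straight up. The hook is in any station, its x along the stand's x (within 0.04 rad); the two drivers in the others
- cylinder: loose bystander: bare aluminium engine cylinder standing on the bench, 128 x 112 mm, 86 tall, open bore; origin at the middle of its underside
- starter: loose bystander: silver starter motor lying on its side along its x axis, about 135 long, 58 in diameter; origin under its middle
- clutch: loose bystander: round clutch assembly with blue spring cups, 135 in diameter, 73 tall; origin at the middle of its underside
- piston: loose bystander: aluminium piston standing crown up, 76 in diameter, 38 tall; origin at the middle of its underside
- big_gear: loose bystander: flat steel gear with a hub, 76 in diameter, 20 tall; origin at the middle of its underside
- drill: loose bystander: yellow and black cordless drill standing on its battery, 160 long, 70 wide, 192 tall; origin at the middle of its underside
- driver_a: loose bystander: black T-handle driver hanging in the stand, handle of the same size as the hook's but with a straight shank; origin at the middle of its handle
- driver_b: loose bystander: blue T-handle driver hanging in the stand, like the black one
Not all that is in view belongs to the job. What is shaped like the hook but pink is not meant.

How it is judged:
By the outcome, as a careful person would: the job done as asked, in the order asked, and still so for the second after the job is handed in, while the arm keeps its last pose, push and grip.
It also fails if it takes over 53 s, if anything falls off the work surface, if the arm or the gripper's body presses on something with over 40 N, if the wrist force passes 120 N, or if a joint passes its speed limit or range.

## Working session

There is one attempt and no reset: what is moved stays moved. The work goes in short steps, Python scripts to look and compute and a shell command to move; the robot and the scene stay as the last step left them, time stands still between calls to the robot, and variables do not carry over. Pictures are saved under pics/ and viewed, at most 10 in all, crops included, and the job is handed in when it is done.

```bash
mkdir -p pics; ls; python3 - <<'E'
from plant import robot, read_camera
import cv2,numpy as np
np.set_printoptions(precision=4,suppress=True)
s=robot.read_state();print(s['t'],s['tool_pos'],s['orientation'],s['opening'])
for n in('side','top','wrist'):
    c=read_camera(n);cv2.imwrite(f'pics/{n}0.png',c['image']);print(n,c['K'].tolist() if hasattr(c['K'],'tolist') else c['K']);print(c.get('extrinsics',c.get('mount')))
    np.savez(f'{n}0.npz',**c)
E
```

```text
pics
0.0 [0.1475 0.581  0.1896] [-0.3897 -3.117   0.0028] 0.0926235250182391
side [[361.87551759248026, 0.0, 319.12560373836936], [0.0, 361.87551759248026, 202.93542004086095], [0.0, 0.0, 1.0]]
[[ 0.906  -0.4231 -0.0145 -0.4814]
 [-0.2798 -0.5729 -0.7704  0.2898]
 [ 0.3176  0.702  -0.6374  1.1245]
 [ 0.      0.      0.      1.    ]]
top [[416.1922698324623, 0.0, 324.30507885093704], [0.0, 416.1922698324623, 199.630854756053], [0.0, 0.0, 1.0]]
[[ 0.0265 -0.9996 -0.0103  0.0754]
 [-0.9847 -0.0244 -0.1723  0.6032]
 [ 0.172   0.0147 -0.985   1.2225]
 [ 0.      0.      0.      1.    ]]
wrist [[280.9656148998471, 0.0, 315.8267935061411], [0.0, 280.9656148998471, 197.67401920966967], [0.0, 0.0, 1.0]]
[[-0.0008 -0.9554 -0.2953  0.0812]
 [ 1.     -0.0008 -0.0002  0.0001]
 [-0.     -0.2953  0.9554 -0.1949]
 [ 0.      0.      0.      1.    ]]
```

View pics/top0.png

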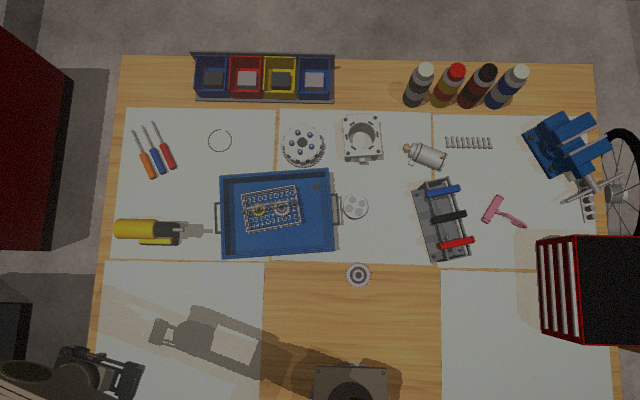

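View pics/side0.png

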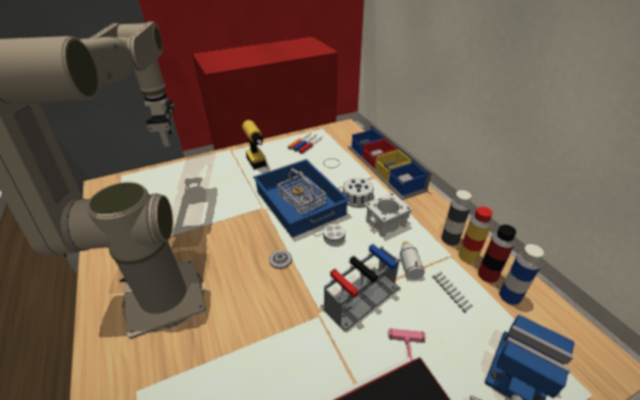

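The hook candidates are the red T-handle at top (457,242) / side (344,283), lying across the stand with black bands, and the pink look-alike at top (492,210), lying on the bench. The red one in the stand fits the description. The basket is in the blue pan at about top (272,210). Next I'll enlarge and measure.

```bash
cat > h.py <<'E'
import cv2,numpy as np
from plant import robot, read_camera
from scipy.spatial.transform import Rotation as R
np.set_printoptions(precision=4,suppress=True)
def cam(n):
    s=robot.read_state(); c=dict(read_camera(n))
    if 'mount' in c:
        T=np.eye(4);T[:3,:3]=R.from_rotvec(s['orientation']).as_matrix();T[:3,3]=s['tool_pos']
        c['extrinsics']=np.linalg.inv(T@np.asarray(c['mount']))
    return c
def ray(c,uv):
    E=np.asarray(c['extrinsics']);d=np.linalg.inv(c['K'])@[uv[0],uv[1],1]
    return -E[:3,:3].T@E[:3,3],E[:3,:3].T@d
def onz(c,uv,z):
    o,d=ray(c,uv);return o+d*(z-o[2])/d[2]
def tri(c1,u1,c2,u2):
    o,d=ray(c1,u1);p,e=ray(c2,u2);A=np.c_[d,-e];k=np.linalg.lstsq(A,p-o,rcond=None)[0]
    a,b=o+d*k[0],p+e*k[1];return (a+b)/2,np.linalg.norm(a-b)
def proj(c,P):
    E=np.asarray(c['extrinsics']);q=c['K']@(E[:3,:3]@P+E[:3,3]);return q[:2]/q[2]
def red(c,box):
    x0,y0,x1,y1=box;h=cv2.cvtColor(c['image'],cv2.COLOR_BGR2HSV)
    m=((h[...,0]<6)|(h[...,0]>174))&(h[...,1]>170)&(h[...,2]>70)
    k=np.zeros(m.shape,np.uint8);k[y0:y1,x0:x1]=m[y0:y1,x0:x1]
    n,l,st,ce=cv2.connectedComponentsWithStats(k);i=1+np.argmax(st[1:,4])
    p=np.argwhere(l==i)[:,::-1].astype(np.float32);return ce[i],st[i],cv2.minAreaRect(p)
E
python3 - <<'E'
from h import *
t=dict(np.load('top0.npz'));s=dict(np.load('side0.npz'))
a,st,r=red(t,(400,160,500,270));print('top',a,st,r)
b,st2,r2=red(s,(320,250,400,330));print('side',b,st2,r2)
print('onz',onz(t,a,.142),onz(s,b,.14),'tri',tri(t,a,s,b))
bx=cv2.boxPoints(r);print([onz(t,p,.142)[:2] for p in bx])
up=lambda c,x,y,w,h,f:cv2.resize(c['image'][y:y+h,x:x+w],(w*f,h*f),interpolation=cv2.INTER_CUBIC)
o=np.zeros((600,800,3),np.uint8)
o[:300,:400]=up(t,400,175,100,75,4)
o[:300,400:]=up(s,310,240,100,75,4)
o[300:,:400]=up(t,232,175,80,60,5)
o[300:,400:]=up(s,260,160,80,60,5)
cv2.imwrite('pics/crop.png',o)
E
```

```text
top [455.9353 242.5388] [439 237  36  13 232] ((456.3587646484375, 242.36468505859375), (6.724844455718994, 35.468135833740234), 77.47119140625)
side [344.5023 283.4931] [332 270  26  27 217] ((344.0, 283.0), (32.52690887451172, 7.071067810058594), 45.0)
onz [ 0.4732 -0.2805  0.142 ] [ 0.4724 -0.2935  0.14  ] tri (array([ 0.4756, -0.2852,  0.128 ]), np.float64(0.002853384279948389))
[array([ 0.4708, -0.2315]), array([ 0.4948, -0.3284]), array([ 0.4766, -0.3318]), array([ 0.4527, -0.2352])]
```

View pics/crop.png

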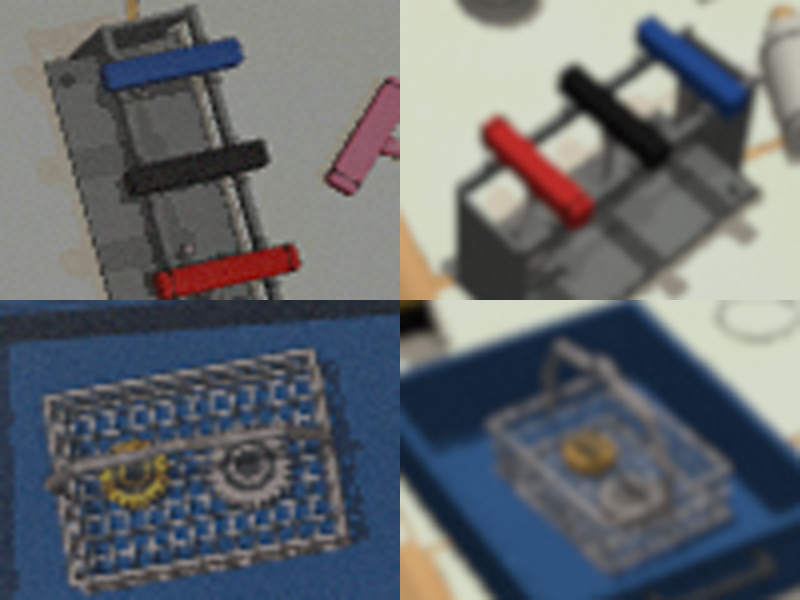

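The crop confirms that the red handle with black end bands, at top (457,242), is in the stand's nearest station. The pink look-alike lies loose on the bench to its right. The basket's bail runs from top px (244,211) to (297,202). I'll go over the pan at a safe height first and measure the bail with the wrist camera.

```bash
python3 -m inch '[0,0,170,0,100,0,0,170,0,100,0,0,170,0,100,0,0,170,0,100,400,-380,170,-62,60,400,-380,170,-62,60,400,-380,170,-62,60,400,-380,170,-62,60,400,-380,170,-62,60,400,-380,170,-62,60]'; python3 - <<'E'
from plant import robot;s=robot.read_state();print(s['tool_pos'],s['orientation'],s['q'])
E
```

```text
t: 0.98
tool_pos: [0.3299, 0.4077, 0.3586]
orientation: [-1.512, -2.754, 0.0]
force: [0.6, 0.9, 0.9]
opening: 0.0583
gripper_force: 0.0
[0.32985256 0.40774471 0.3586032 ] [-1.51238225e+00 -2.75351151e+00  3.41130746e-04] [ 7.92819825e-01 -7.94027044e-02  1.39875759e+00  1.46271560e-05
  1.82246747e+00  2.26570524e-01]
```

```bash
python3 -m inch '[215,-205,0,-18.5,60,215,-205,0,-18.5,60,215,-205,0,-18.5,60,215,-205,0,-18.5,60,215,-205,0,-18.5,60,215,-205,0,-18.5,60,215,-205,0,-18.5,60,215,-205,0,-18.5,60,215,-205,0,-18.5,60,215,-205,0,-18.5,60]'; python3 - <<'E'
from h import *
c=cam('wrist');np.savez('w1.npz',**c);cv2.imwrite('pics/w1.png',c['image'])
E
```

```text
t: 1.82
tool_pos: [0.5438, 0.2043, 0.3583]
orientation: [-1.929, -2.478, 0.001]
force: [0.0, 0.0, -0.0]
opening: 0.0557
gripper_force: 0.0
```

View pics/w1.png

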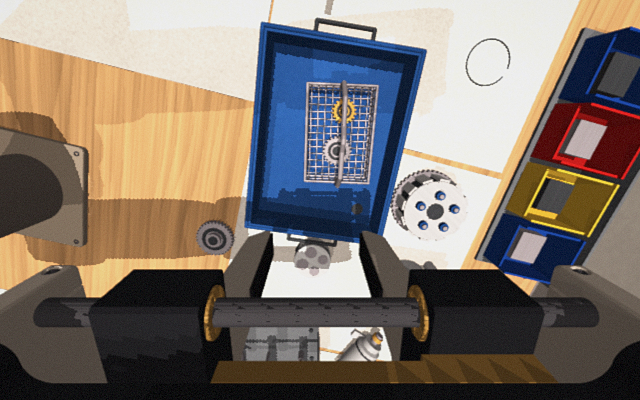

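The wrist view shows the blue pan, with the basket rim corners near (307,83), (378,87), (372,185) and (304,181). The bail runs from (344,80) to (338,187), over the brass gear at (343,110) and the steel gear at (336,150). I'll enlarge this to get the corners and the kink.

```bash
python3 - <<'E'
from h import *
c=dict(np.load('w1.npz'));t=dict(np.load('top0.npz'))
o=np.zeros((600,800,3),np.uint8)
a=cv2.resize(c['image'][75:195,290:390],(500,600),interpolation=cv2.INTER_CUBIC);o[:,:500]=a
b=cv2.resize(t['image'][180:240,240:300],(300,300),interpolation=cv2.INTER_CUBIC);o[:300,500:]=b
cv2.imwrite('pics/c2.png',o)
P=np.array([onz(c,u,.054)[:2] for u in[(307,83),(378,87),(372,185),(304,181)]]);print(P,P.mean(0))
print([np.linalg.norm(P[i]-P[i-1]) for i in range(4)])
m=P.mean(0)
print('kink predicted px wrist',proj(c,np.r_[m,.13]),'top',proj(t,np.r_[m,.13]))
E
```

```text
[[0.4996 0.3233]
 [0.6152 0.3461]
 [0.6562 0.1835]
 [0.5335 0.1603]] [0.5762 0.2533]
[np.float64(0.16649970799514008), np.float64(0.11781361304463572), np.float64(0.16768667003916035), np.float64(0.12483177870910243)]
kink predicted px wrist [344.4013 140.9022] top [267.3507 202.1473]
```

View pics/c2.png

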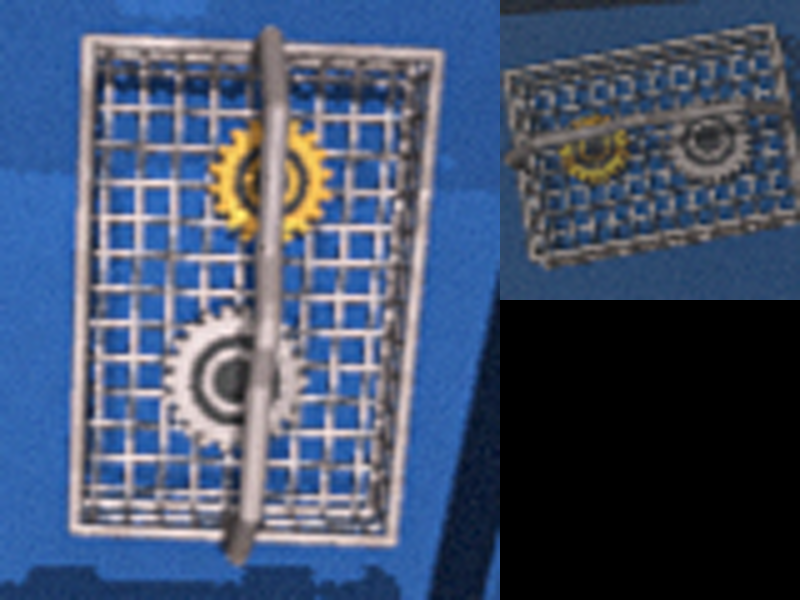

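The enlarged crop shows the refined rim corners at wrist px (307.6,83), (378,85.4), (369,183) and (305,181). The top bar of the bail runs from (345.6,95) to (340,177). I'll compare the rim centre from two views with the bail line.

```bash
python3 - <<'E'
from h import *
c=dict(np.load('w1.npz'));t=dict(np.load('top0.npz'))
W=[(307.6,83),(378,85.4),(369,183),(305,181)];T=[(248,233),(241,195),(295,185.4),(301,223)]
P=np.array([onz(c,u,.054)[:2] for u in W]);Q=np.array([onz(t,u,.054)[:2] for u in T])
for A in(P,Q):
    d=A[1]+A[0]-A[2]-A[3];e=A[1]+A[2]-A[0]-A[3];print(A.tolist(),A.mean(0),'ydir',np.degrees(np.arctan2(d[1],d[0])),'xdir',np.degrees(np.arctan2(e[1],e[0])))
a,b=[onz(c,u,.118)[:2] for u in[(345.6,95),(340,177)]];print('bail',a,b,(a+b)/2,np.degrees(np.arctan2(*(a-b)[::-1])),np.linalg.norm(a-b))
m=P.mean(0)
for A in (P,Q): print('kink px wrist',proj(c,np.r_[A.mean(0),.13]),'top',proj(t,np.r_[A.mean(0),.13]))
E
```

```text
[[0.5006027881535648, 0.323538864438266], [0.6144655122944116, 0.3484613044095166], [0.6497416902635625, 0.18576482198823013], [0.5353196334077148, 0.16073317102641466]] [0.575  0.2546] ydir 102.13557193964385 xdir 12.343110014707452
[[0.49269571873141094, 0.3188281796866148], [0.6089331316654758, 0.34718075667471193], [0.6430962652253197, 0.18229693222983004], [0.5271458589706937, 0.1595841756375645]] [0.568 0.252] ydir 101.9522597967588 xdir 12.403655653295312
bail [0.5613 0.3162] [0.5863 0.1965] [0.5738 0.2564] 101.79712554416888 0.1223486540367668
kink px wrist [343.9177 139.8325] top [266.8708 202.5208]
kink px wrist [338.8445 140.4092] top [267.6679 204.9675]
```

```bash
python3 -m inch '[-70,-486,0,0,36,-70,-486,0,0,36,-70,-486,0,0,36,-70,-486,0,0,36,-70,-486,0,0,36,-70,-486,0,0,36,-70,-486,0,0,36,-70,-486,0,0,36,-70,-486,0,0,36,-70,-486,0,0,36]'; python3 -c "
from plant import robot;s=robot.read_state();print(s['tool_pos'],s['orientation'])"
```

```text
t: 2.7
tool_pos: [0.4842, -0.2079, 0.3595]
orientation: [1.924, 2.482, 0.001]
force: [1.2, 0.5, -1.4]
opening: 0.0337
gripper_force: 0.0
[ 0.48422316 -0.20789796  0.35954445] [1.92374458e+00 2.48204982e+00 1.02085415e-03]
```

```bash
python3 -m inch '[-10,-72,-110,0,36,-10,-72,-110,0,36,-10,-72,-110,0,36,-10,-72,-110,0,36,-10,-72,-110,0,36,-10,-72,-110,0,36]'; python3 - <<'E'
from h import *
s=robot.read_state();v=R.from_rotvec(s['orientation']).as_matrix();print(s['tool_pos'],'ydir',np.degrees(np.arctan2(v[1,1],v[0,1])))
c=cam('wrist');np.savez('w2.npz',**c);cv2.imwrite('pics/w2.png',c['image'])
a,st,r=red(c,(150,0,500,400));print(a,st,r)
bx=cv2.boxPoints(r);P=np.array([onz(c,p,.144)[:2] for p in bx]);print(P,P.mean(0))
E
```

```text
t: 3.2
tool_pos: [0.4753, -0.2786, 0.2501]
orientation: [1.926, 2.481, 0.001]
force: [1.3, 0.2, 0.4]
opening: 0.0336
gripper_force: 0.0
[ 0.4753 -0.2786  0.2501] ydir 14.345486674680638
[314.2108 191.4033] [ 306  157   18   71 1200] ((314.5, 192.0), (70.0, 17.0), 90.0)
[[ 0.4577 -0.2472]
 [ 0.4754 -0.2427]
 [ 0.4961 -0.3213]
 [ 0.477  -0.3262]] [ 0.4765 -0.2843]
```

View pics/w2.png

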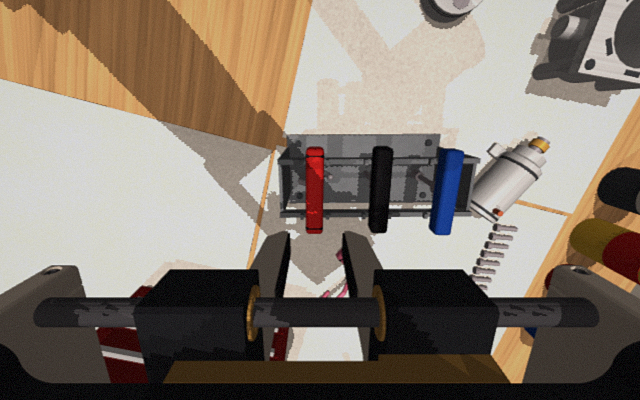

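In the wrist view the red handle's centre is at (314,191). The stand's end plate is close to its left at about (285,180), so I'll go in with a narrow opening and shallow tips. The yaw already matches at 14.3°.

```bash
python3 -m inch '[1,-6,-60,0,31,1,-6,-60,0,31,1,-6,-95,0,31,1,-6,-95,0,31,1,-6,-115,0,31,1,-6,-132,0,31,1,-6,-132,0,31,1,-6,-132,0,31]'; python3 -m inch '[0,0,0,0,0,0,0,0,0,0,0,0,0,0,0,0,0,0,0,0,0,0,0,0,0]' 45
```

```text
t: 3.92
tool_pos: [0.4766, -0.2856, 0.1191]
orientation: [1.926, 2.48, 0.0]
force: [-0.2, 1.0, 0.1]
opening: 0.0291
gripper_force: 0.0
t: 4.33
tool_pos: [0.4758, -0.2863, 0.1175]
orientation: [1.928, 2.479, 0.0]
force: [-0.2, -0.7, 0.2]
opening: 0.0018
gripper_force: 0.0
```

The fingers shut on nothing, so I need to look.

```bash
python3 - <<'E'
from h import *
c=cam('wrist');t=cam('top');s=cam('side');np.savez('w3.npz',**c)
o=np.zeros((600,800,3),np.uint8)
o[:300,:400]=cv2.resize(c['image'][130:310,195:435],(400,300))
o[:300,400:]=cv2.resize(t['image'][175:275,395:528],(400,300))
o[300:,:400]=cv2.resize(s['image'][200:335,270:450],(400,300))
cv2.imwrite('pics/c3.png',o)
a,st,r=red(t,(400,160,500,270));print(a,st,r)
E
```

```text
[447.28 244.28] [439 240  17  10 100] ((447.10107421875, 244.43820190429688), (6.595879077911377, 16.03997802734375), 77.00537872314453)
```

View pics/c3.png

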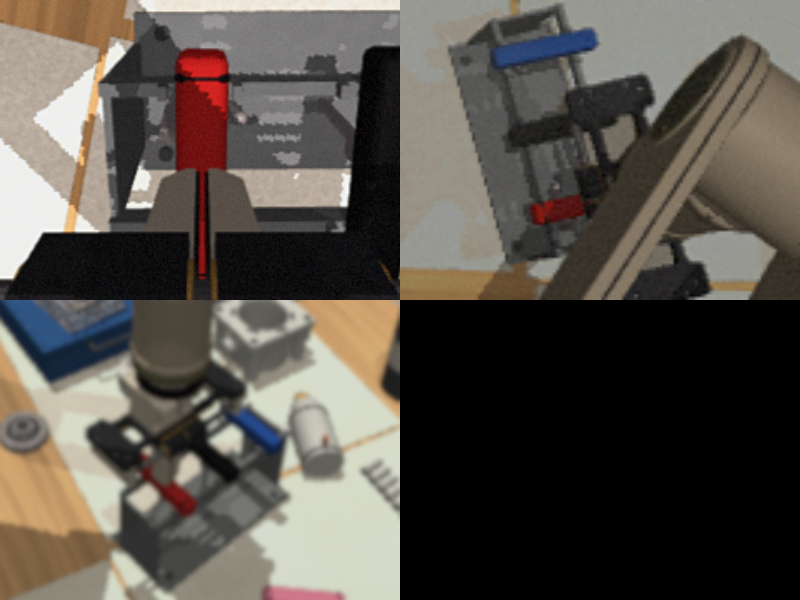

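The crop shows the shut fingers over the handle, with red visible in the gap below them. The tips at about (315,231) seem to sit higher than the TCP reading implies. I'll rise and measure where the fingertips really are.

```bash
python3 -m inch '[0,0,60,0,0,0,0,60,0,0,0,0,60,0,0,0,0,60,0,0]'; python3 - <<'E'
from h import *
print(robot.grip_point_offset)
st=robot.read_state();p=np.array(st['tool_pos']);v=R.from_rotvec(st['orientation']).as_matrix();print(p,st['opening'],st['q'])
c=cam('wrist');t=cam('top');s=cam('side')
for n,k in(('w',c),('t',t),('s',s)):
    print(n,'TCP px',proj(k,p),[proj(k,p+v@[x,0,z]) for x,z in((.0075,0),(-.0075,0),(.0075,-.03),(-.0075,-.03))])
a,_,r=red(c,(150,0,500,400));print(a,r)
o=np.zeros((600,800,3),np.uint8)
o[:450,:600]=cv2.resize(c['image'][130:310,195:435],(600,450))
u=proj(s,p).astype(int);w=s['image'][u[1]-45:u[1]+30,u[0]-50:u[0]+50].copy();cv2.circle(w,(50,45),0,(0,255,0),-1)
o[300:,400:]=cv2.resize(w,(400,300),interpolation=cv2.INTER_NEAREST);print(u)
cv2.imwrite('pics/c4.png',o)
E
```

```text
t: 4.82
tool_pos: [0.4765, -0.2868, 0.1785]
orientation: [1.926, 2.478, 0.0]
force: [-1.0, 0.7, -0.0]
opening: 0.0007
gripper_force: 0.0
0.0188
[ 0.4765 -0.2868  0.1785] 0.0007392899442200385 [-0.634   0.0143  1.6321  0.      1.4919 -0.883 ]
w TCP px [314.2363 225.5099] [array([314.2111, 216.1376]), array([314.261 , 234.6871]), array([313.9618, 232.9412]), array([314.0254, 253.9758])]
t TCP px [462.3199 240.4192] [array([459.6356, 241.0356]), array([465.0032, 239.803 ]), array([463.15  , 240.2178]), array([468.6613, 238.9522])]
s TCP px [345.118  271.9874] [array([343.2157, 270.3017]), array([347.0384, 273.689 ]), array([343.4994, 262.8191]), array([347.4028, 266.2032])]
[314.7579 195.0069] ((315.0, 196.0), (72.0, 22.0), 90.0)
[345 271]
```

View pics/c4.png

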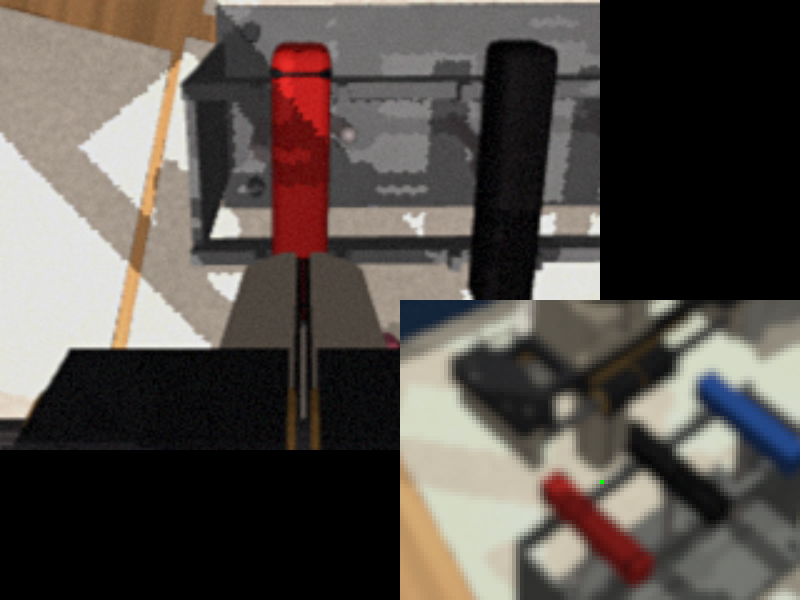

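In the wrist crop the tips are at about (316,232), which is about 30 mm short of the stated TCP. The side view agrees, with the tips about 4 px above the projected TCP. The earlier close was therefore just above the handle. The pale hook tip at about (334,183), on the +x side of the handle, shows the mouth opens outward. I'll go about 22 mm deeper this time.

```bash
python3 -m inch '[0,1,0,0,31,0,1,0,0,31,0,1,-30,0,31,0,1,-55,0,31,0,1,-65,0,31,0,1,-75,0,31,0,1,-82,0,31,0,1,-82,0,31]'; python3 -m inch '[0,0,0,0,0,0,0,0,0,0,0,0,0,0,0,0,0,0,0,0,0,0,0,0,0]' 45
```

```text
t: 5.63
tool_pos: [0.475, -0.2847, 0.0937]
orientation: [-1.927, -2.479, 0.0]
force: [0.5, 0.7, -0.8]
opening: 0.029
gripper_force: 0.0
t: 6.05
tool_pos: [0.4763, -0.2856, 0.0961]
orientation: [1.927, 2.479, 0.0]
force: [0.3, -0.8, 3.9]
opening: 0.0197
gripper_force: 45.0
```

Gripped at 19.7 mm, which matches the 20 mm handle. Next I lift straight up.

```bash
python3 -m inch '[0,0,15,0,0,0,0,40,0,0,0,0,75,0,0,0,0,110,0,0,0,0,145,0,0,0,0,180,0,0,0,0,200,0,0,0,0,200,0,0,0,0,200,0,0,0,0,200,0,0]' 58; python3 - <<'E'
from h import *
c=cam('wrist');t=cam('top');s=cam('side');np.savez('w5.npz',**c);np.savez('s5.npz',**s);np.savez('t5.npz',**t)
st=robot.read_state();print(st['tool_pos'],st['opening'])
o=np.zeros((600,800,3),np.uint8)
o[:450,:600]=cv2.resize(c['image'][130:310,195:435],(600,450))
u=proj(s,np.array(st['tool_pos'])).astype(int);print(u)
o[300:,400:]=cv2.resize(s['image'][u[1]-35:u[1]+40,u[0]-50:u[0]+50],(400,300),interpolation=cv2.INTER_CUBIC)
cv2.imwrite('pics/c5.png',o)
E
```

```text
t: 6.88
tool_pos: [0.475, -0.2847, 0.2928]
orientation: [-1.927, -2.478, 0.0]
force: [-0.3, 0.1, -2.1]
opening: 0.0194
gripper_force: 58.0
[ 0.4747 -0.2844  0.2923] 0.019472770968304624
[345 241]
```

View pics/c5.png

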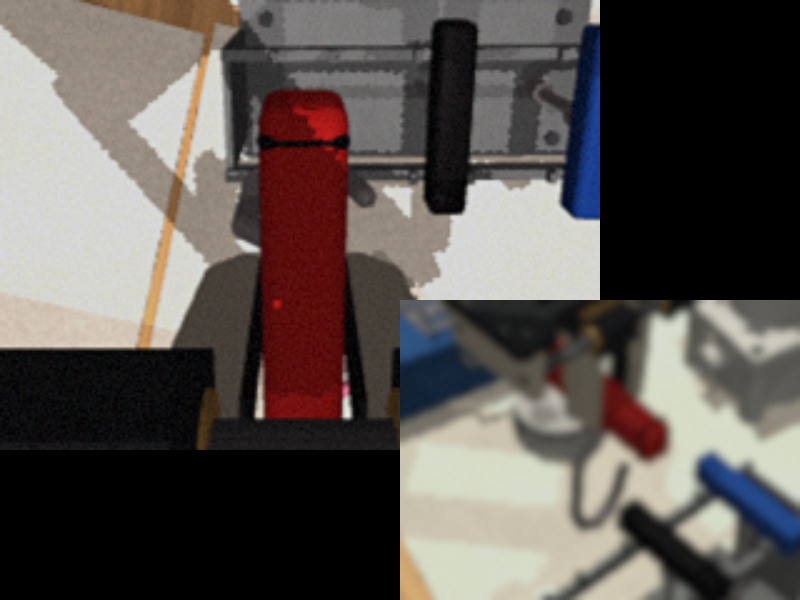

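The hook is held upright. In the side view its J is visible, with the bottom at about (343,262) and the tip at (351,247), and the mouth opens outward. The handle origin is about 36 mm above the stated TCP. I'll carry it to 50 mm on the robot side of the bail, turning -2°.

```bash
python3 -m inch '[2,20,0,0,0,5,55,0,0,0,9,92,0,0,0,12,130,0,0,0,16,168,0,0,0,20,206,0,0,0,23,244,0,0,0,27,282,0,0,0,29,310,0,0,0,30,320,0,0,0]' && python3 -m inch '[2,20,0,0,0,4,50,0,-1,0,8,85,0,-2,0,12,120,0,-2,0,15,155,0,-2,0,18,185,0,-2,0,20,202,0,-2,0,20,208,0,-2,0,20,208,0,-2,0]'; python3 - <<'E'
from h import *
st=robot.read_state();v=R.from_rotvec(st['orientation']).as_matrix();print(st['tool_pos'],st['opening'],'ydir',np.degrees(np.arctan2(v[1,1],v[0,1])))
E
```

```text
t: 7.87
tool_pos: [0.5048, 0.0388, 0.2934]
orientation: [-1.922, -2.481, 0.0]
force: [-0.3, -0.5, -1.8]
opening: 0.0195
gripper_force: 58.0
t: 8.62
tool_pos: [0.5251, 0.2435, 0.2933]
orientation: [-1.968, -2.447, 0.003]
force: [0.4, -0.1, -1.3]
opening: 0.0199
gripper_force: 58.0
[0.5251 0.2435 0.2933] 0.019851024230042615 ydir 12.369926059111576
```

```bash
python3 -m inch '[0,0,-30,0,0,0,0,-65,0,0,0,0,-100,0,0,0,0,-130,0,0,0,0,-145,0,0,0,0,-150,0,0,0,0,-150,0,0,0,0,-150,0,0]'; python3 - <<'E'
from h import *
st=robot.read_state();p=np.array(st['tool_pos']);v=R.from_rotvec(st['orientation']).as_matrix();print(p,st['opening'])
c=cam('wrist');t=cam('top');s=cam('side')
for n,k in(('w6',c),('s6',s),('t6',t)): np.savez(n+'.npz',**k)
O=p+[0,.001,.0365];u=v[:,1]
pts={'tip':O+.022*u-[0,0,.073],'low':O-[0,0,.110],'origin':O+[0,0,.012],'kink':np.array([.574,.255,.13])}
for n,q in pts.items(): print(n,*[proj(k,q).round(1) for k in(c,s,t)])
o=np.zeros((600,800,3),np.uint8)
def put(k,x,y,w,h,f,X,Y,marks):
    a=cv2.resize(k['image'][y:y+h,x:x+w],(w*f,h*f),interpolation=cv2.INTER_CUBIC)
    for m,col in marks:
        q=((proj(k,pts[m])-[x,y]+.5)*f).astype(int);cv2.circle(a,tuple(map(int,q)),2,col,-1)
    o[Y:Y+h*f,X:X+w*f]=a
mk=[('tip',(0,255,0)),('low',(255,255,0)),('kink',(255,0,255))]
put(c,250,90,160,150,4,0,0,mk[2:])
put(s,270,165,64,60,5,480,300,mk) if 0 else put(s,280,160,53,50,6,482,300,mk)
put(t,240,175,64,60,5,480,0,mk[2:])
cv2.imwrite('pics/c6.png',o)
E
```

```text
t: 9.28
tool_pos: [0.5263, 0.2421, 0.146]
orientation: [1.972, 2.445, 0.001]
force: [0.4, 0.4, -1.4]
opening: 0.0193
gripper_force: 58.0
[0.5263 0.2421 0.146 ] 0.01930380573451315
tip [339.9 208.2] [295.5 179.8] [269.8 213. ]
low [314.7 195.9] [291.4 189.5] [272.7 221.9]
origin [314.2 256.5] [289.3 163.3] [266.7 216.5]
kink [375.9 214.8] [300.8 172.8] [266.7 202.9]
```

View pics/c6.png

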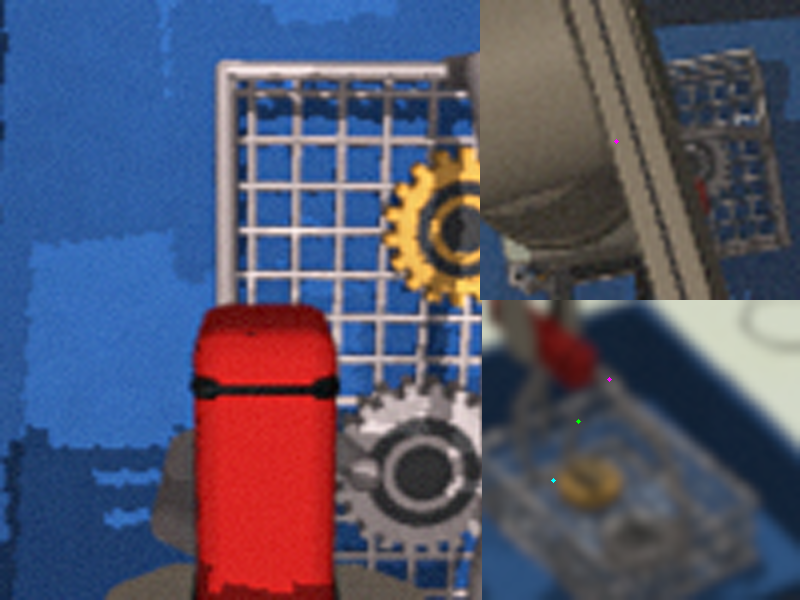

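The tip in the wrist crop, at px (341,207.5), matches my prediction of (339.9,208.2) within 1 px, so the hook model holds. The bail is right of that crop, so I'll trace it numerically from the saved frame.

```bash
python3 - <<'E'
from h import *
c=dict(np.load('w6.npz'))
h=cv2.cvtColor(cv2.medianBlur(c['image'],3),cv2.COLOR_BGR2HSV)
m=((h[...,1]<70)).astype(np.uint8)
m=cv2.morphologyEx(m,cv2.MORPH_OPEN,np.ones((9,7),np.uint8))
for r in range(100,300,5):
    d=np.diff(np.r_[0,m[r,345:440].astype(int),0]);a=np.where(d==1)[0]+345;b=np.where(d==-1)[0]+344
    print(r,list(zip(a.tolist(),b.tolist())),end='; ')
x=np.array([-.211,.977,0]);K=np.array([.574,.255,0])
print('\npred',[(int(y*1000),proj(c,K+x*y+[0,0,z]).round(1).tolist()) for y,z in((.06,.116),(.03,.118),(.012,.12),(.005,.13),(0,.13),(-.005,.13),(-.012,.12),(-.03,.118))])
E
```

```text
100 []; 105 [(361, 374)]; 110 [(361, 375)]; 115 [(368, 377)]; 120 [(368, 377)]; 125 [(369, 380)]; 130 [(371, 380)]; 135 [(372, 381)]; 140 [(373, 381)]; 145 [(363, 369), (372, 381)]; 150 [(363, 369), (372, 380)]; 155 [(372, 381)]; 160 [(372, 381)]; 165 [(371, 380)]; 170 [(371, 380)]; 175 [(371, 380)]; 180 [(371, 379)]; 185 [(351, 359), (370, 379)]; 190 [(345, 379)]; 195 [(345, 379)]; 200 [(345, 380)]; 205 [(345, 380)]; 210 [(345, 380)]; 215 [(345, 380)]; 220 [(345, 380)]; 225 [(345, 364), (369, 379)]; 230 [(368, 378)]; 235 [(345, 353), (367, 375)]; 240 [(345, 357), (366, 375)]; 245 [(345, 358), (366, 374)]; 250 [(345, 362), (365, 374)]; 255 [(345, 362), (365, 373)]; 260 [(345, 373)]; 265 [(345, 372)]; 270 [(345, 393), (399, 415), (419, 429)]; 275 [(345, 393), (399, 415), (418, 429), (431, 439)]; 280 [(345, 373), (375, 394), (399, 405), (407, 415), (418, 439)]; 285 [(345, 350), (366, 394), (398, 405), (407, 413), (428, 439)]; 290 [(345, 349), (366, 385), (388, 394), (398, 413), (415, 421), (428, 439)]; 295 [(345, 348), (367, 394), (403, 413), (415, 421), (433, 439)]; 
pred [(60, [377.0, 136.9]), (30, [375.2, 174.9]), (12, [374.3, 196.8]), (5, [376.3, 208.9]), (0, [375.9, 214.8]), (-5, [375.5, 220.6]), (-12, [372.6, 223.9]), (-30, [370.9, 242.1])]
```

The trace shows the kink plateau over rows 203–227, centred on about row 214 and col 375.5. The prediction was (375.9,214.8), so alignment is good. I'll slide in 47 mm along the hook's x.

```bash
python3 -m inch '[5,1,-2,0,0,14,3,-2,0,0,24,6,-2,0,0,33,8,-2,0,0,41,10,-2,0,0,45,11,-2,0,0,47,12,-2,0,0,47,12,-2,0,0,47,12,-2,0,0]'; python3 - <<'E'
from h import *
st=robot.read_state();print(st['tool_pos'],st['force'],st['wrist_torque'])
E
```

```text
t: 10.18
tool_pos: [0.5724, 0.255, 0.1427]
orientation: [-1.971, -2.446, 0.0]
force: [-0.2, -0.4, -1.4]
opening: 0.02
gripper_force: 58.0
[0.5724 0.255  0.1427] [-0.1522 -0.3734 -1.4039] [-0.0554  0.0174  0.0089]
```

There was no contact on the way in. Now I raise slowly until the bail seats.

```bash
python3 -m inch '[0,0,12,0,0,0,0,24,0,0,0,0,34,0,0,0,0,40,0,0,0,0,43,0,0,0,0,46,0,0,0,0,48,0,0,0,0,50,0,0,0,0,52,0,0,0,0,54,0,0]'; python3 - <<'E'
from h import *
st=robot.read_state();print(st['tool_pos'],st['force'],st['wrist_torque'])
E
```

```text
t: 11.02
tool_pos: [0.572, 0.2547, 0.1959]
orientation: [-1.971, -2.445, 0.002]
force: [-0.0, 0.3, -7.7]
opening: 0.0194
gripper_force: 58.0
[0.572  0.2547 0.1959] [-0.0027  0.3471 -7.7367] [-0.0848  0.026   0.0052]
```

The load is 6.3 N over the bare hook, which is the basket's weight, and it stayed steady. I'll lift gently.

```bash
python3 -m inch '[0,0,1,0,0,0,0,3,0,0,0,0,6,0,0,0,0,9,0,0,0,0,12,0,0,0,0,15,0,0,0,0,18,0,0,0,0,20,0,0,0,0,21,0,0,0,0,21,0,0]'; python3 - <<'E'
from h import *
st=robot.read_state();print(st['force'],st['wrist_torque'])
c=cam('wrist');s=cam('side');np.savez('w7.npz',**c);np.savez('s7.npz',**s)
for n in('w6','w7'):
    k=dict(np.load(n+'.npz'));h=cv2.cvtColor(k['image'],cv2.COLOR_BGR2HSV);m=((h[...,0]>15)&(h[...,0]<32)&(h[...,1]>130)&(h[...,2]>90)).astype(np.uint8);m[270:]=0
    nn,l,a,ce=cv2.connectedComponentsWithStats(m);i=1+np.argmax(a[1:,4]);z=.02 if n=='w6' else .047
    print(n,a[i],ce[i],onz(k,ce[i],z))
k=dict(np.load('w7.npz'));h=cv2.cvtColor(cv2.medianBlur(k['image'],3),cv2.COLOR_BGR2HSV);m=cv2.morphologyEx((h[...,1]<70).astype(np.uint8),cv2.MORPH_OPEN,np.ones((9,7),np.uint8))
for r in range(80,240,15):
    d=np.diff(np.r_[0,m[r,280:400].astype(int),0]);print(r,list(zip((np.where(d==1)[0]+280).tolist(),(np.where(d==-1)[0]+279).tolist())),end=';')
E
```

```text
t: 11.85
tool_pos: [0.5728, 0.255, 0.2183]
orientation: [1.971, 2.446, 0.001]
force: [0.1, 0.2, -5.5]
opening: 0.0194
gripper_force: 58.0
[ 0.1304  0.2092 -5.4697] [-0.0892  0.0432  0.0072]
w6 [616 231  24  39 476] [631.5357 256.1786] [0.9428 0.2341 0.02  ]
w7 [ 535  197  105   73 4336] [588.702  235.5155] [0.9726 0.252  0.047 ]
80 [];95 [];110 [(312, 319), (359, 367)];125 [(312, 319), (359, 367)];140 [(312, 319), (358, 366)];155 [(312, 319), (358, 366)];170 [(354, 366)];185 [(357, 365)];200 [(291, 297), (353, 364)];215 [(288, 297), (356, 363), (397, 399)];230 [(394, 399)];
```

```bash
python3 -m inch '[0,0,2,0,0,0,0,6,0,0,0,0,12,0,0,0,0,19,0,0,0,0,26,0,0,0,0,33,0,0,0,0,40,0,0,0,0,47,0,0,0,0,54,0,0,0,0,61,0,0]' && python3 -m inch '[0,0,7,0,0,0,0,14,0,0,0,0,20,0,0,0,0,25,0,0,0,0,29,0,0,0,0,31,0,0,0,0,32,0,0,0,0,32,0,0,0,0,32,0,0,0,0,32,0,0]'; python3 - <<'E'
from h import *
F=[]
cs=[]
for i in range(4):
    cs.append((cam('side'),cam('wrist')));st=robot.read_state();F.append(st['force'])
print(np.mean(F,0),st['tool_pos'],st['t'],st['opening'])
np.savez('s8.npz',**cs[-1][0]);np.savez('w8.npz',**cs[-1][1])
for s,k in cs:
  for n,im,b in(('w',k,(200,40,450,232)),('s',s,(250,90,340,215))):
    x0,y0,x1,y1=b;h=cv2.cvtColor(im['image'],cv2.COLOR_BGR2HSV);m=((h[...,0]>12)&(h[...,0]<32)&(h[...,1]>110)&(h[...,2]>70)).astype(np.uint8);q=np.zeros_like(m);q[y0:y1,x0:x1]=m[y0:y1,x0:x1]
    nn,l,a,ce=cv2.connectedComponentsWithStats(q)
    for i in np.argsort(-a[1:,4])[:2]+1:print(n,a[i].tolist(),ce[i].round(1),end=' | ')
  print()
O=np.array(st['tool_pos'])+[0,.001,.0365];U=O-[0,0,.098+.126];u=np.array([.977,.214,0]);x=np.array([-.214,.977,0])
print('underside',U)
for a,b in((1,1),(1,-1),(-1,-1),(-1,1)):
    q=U+.058*a*u+.083*b*x+[0,0,.048];print('rim',proj(k,q).round(1),proj(s,q).round(1))
v=cv2.cvtColor(cv2.medianBlur(k['image'],3),cv2.COLOR_BGR2HSV)
m=cv2.morphologyEx((v[...,1]<70).astype(np.uint8),cv2.MORPH_OPEN,np.ones((9,5),np.uint8))
for r in range(60,240,15):
    d=np.diff(np.r_[0,m[r,230:410].astype(int),0]);print(r,list(zip((np.where(d==1)[0]+230).tolist(),(np.where(d==-1)[0]+229).tolist())),end=';')
E
```

```text
t: 12.78
tool_pos: [0.5726, 0.255, 0.2796]
orientation: [1.971, 2.446, 0.0]
force: [-0.1, 0.2, -6.1]
opening: 0.0191
gripper_force: 58.0
t: 13.62
tool_pos: [0.5724, 0.2549, 0.3103]
orientation: [-1.971, -2.446, 0.001]
force: [-0.2, 0.4, -6.3]
opening: 0.0196
gripper_force: 58.0
[-0.0735  0.159  -6.5685] [0.5726 0.255  0.3108] 14.0167 0.019072139614371382
w [200, 125, 21, 107, 2075] [209.3 178.3] | w [320, 125, 20, 36, 274] [330.2 142.3] | s [297, 122, 43, 21, 263] [328.1 129.3] | s [250, 149, 15, 14, 134] [256.  156.3] | 
w [200, 125, 21, 107, 2071] [209.3 178.4] | w [320, 125, 21, 35, 276] [330.2 142.1] | s [297, 122, 43, 21, 261] [328.2 129.3] | s [250, 149, 15, 14, 133] [255.9 156.3] | 
w [200, 125, 21, 107, 2065] [209.3 178.2] | w [321, 125, 19, 35, 269] [330.4 141.8] | s [297, 122, 43, 21, 261] [328.1 129.3] | s [250, 149, 15, 14, 134] [256.  156.3] | 
w [200, 125, 21, 107, 2057] [209.2 178.3] | w [385, 172, 65, 19, 274] [418.3 181.2] | s [297, 122, 43, 21, 260] [328.3 129.3] | s [250, 149, 14, 14, 133] [255.9 156.3] | 
underside [0.5726 0.256  0.1233]
rim [365.9 109. ] [299.8 149.9]
rim [359.5 241.9] [325.3 168. ]
rim [270.9 242.1] [299.9 179.4]
rim [263.7 109.2] [275.2 159.7]
60 [(308, 409)];75 [(404, 409)];90 [(401, 409)];105 [(398, 409)];120 [(265, 273), (313, 319), (361, 368), (395, 409)];135 [(266, 274), (313, 319), (360, 367), (392, 409)];150 [(267, 274), (313, 319), (359, 366), (390, 409)];165 [(267, 275), (313, 319), (358, 366), (387, 409)];180 [(268, 276), (357, 365), (384, 401)];195 [(269, 277), (356, 364), (381, 409)];210 [(270, 277), (290, 297), (334, 343), (356, 363), (378, 409)];225 [(271, 278), (288, 297), (355, 363), (375, 409)];
```

The basket hangs level: the bail is at col 316 and the rims are centred on col 316.8. The underside is at about 123 mm against the 82 mm rim, the load is steady, and the brass gear shows at (330,142) at its in-basket size. I'll check the steel gear numerically, then hand in.

```bash
python3 - <<'E'
from h import *
w1=dict(np.load('w1.npz'));k=cam('wrist');s=cam('side')
st=robot.read_state();K0=np.array([.574,.255,.004]);U=np.array(st['tool_pos'])+[0,.001,.0365-.224]
h1=cv2.cvtColor(s['image'],cv2.COLOR_BGR2HSV);h2=cv2.cvtColor(dict(np.load('side0.npz'))['image'],cv2.COLOR_BGR2HSV)
for n,px in(('brass',(343.5,111)),('steel',(336.5,151))):
    g=onz(w1,px,.02)
    q=g-K0+U;a=proj(s,q);b=proj(s,g);A=[h[int(y)-3:int(y)+4,int(x)-3:int(x)+4].reshape(-1,3).mean(0).round() for h,(x,y) in((h2,b),(h1,a),(h1,b))]
    print(n,(g-K0).round(3),'wrist',proj(k,q).round(1),'side was/now',b.round(),a.round(),'HSV before@old, now@new, now@old',A)
print(st['t'],st['tool_pos'],st['force'])
E
```

```text
brass [-0.001  0.041  0.016] wrist [321.2 143.9] side was/now [298. 190.] [296. 165.] HSV before@old, now@new, now@old [array([ 20., 104., 116.]), array([ 19., 104., 114.]), array([108., 103.,  90.])]
steel [ 0.006 -0.031  0.016] wrist [314.6 197.6] side was/now [306. 199.] [305. 175.] HSV before@old, now@new, now@old [array([ 31.,  13., 102.]), array([18., 11., 72.]), array([106., 165.,  82.])]
14.1167 [0.5726 0.2549 0.3108] [-0.0696  0.6687 -7.4774]
```

Both gears' colours have moved from their old spots, now pan blue, to the predicted lifted spots in the side view. They rose with the basket, so I'm handing in.

```bash
python3 -c "
from plant import job;print(job.close_job())"
```

```text
the job is handed in; nothing more can be done
None
```

The job is handed in: the basket hangs by its bail kink from the red hook in the grip, measured level and still with both gears in it, its underside about 40 mm above the pan rim, at about 14 s of the 53 s limit.

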